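# Seat a dental cast in its holder and close the cheek

## Robot

A 7-joint arm with a two-finger parallel gripper is mounted at the origin on the work surface. World frame = base frame: x ahead of the robot, y to its left, z up, the work surface at z = 0. Lengths are in m, angles in rad, forces in N, time in s.
With the tool pointing down it reaches from about 0.4 to 0.875 m from the base axis. Payload 19.3 kg.
Tool frame: the origin (TCP) lies midway between the tips of the shut fingers; the grasp point (between the pads) lies 19 mm behind it; z points along the fingers, y is the direction in which the jaws open and shut (so a half turn about z gives the same grasp; the last joint's range is limited). The gripper opens to 85 mm and grips with 20 to 120 N. Pads are 22 mm wide; open, the fingers measure 114 mm over their backs; the gripper's body (76 mm by 85 mm) begins 54 mm behind the grasp point. The pads swing forward as they close: fully open they stand 13 mm farther back than shut.
Start: joints at [-1.216, 0.521, -0.036, 1.599, 0.021, 1.021, -0.113], TCP at [0.258, 0.569, 0.231] pointing down, gripper open.
Joint ranges: [-2.91, 2.91], [-0.3, 2.13], [-1.5, 1.42], [0.17, 2.43], [-1.26, 4.41], [0.16, 1.93], [-2.52, 2.52]. Speed limits (rad/s): [1.89, 1.89, 2.39, 2.39, 3.01, 3.01, 3.01].

## Interface

Orientations are given as [roll, pitch, yaw] about the fixed x, y, z axes, in that order (R = Rz(yaw) Ry(pitch) Rx(roll)).
In Python, from workcell import bot, eyes gives the robot as it stands. The module is installed in compiled form; this text tells all that it offers.
- The arm moves only by the shell command python3 -m jog 'ROWS' [FORCE]. ROWS is JSON, a list of rows, each an object with "delta_pos": the shift along the world's x, y, z in mm, a list of three; "spin": the turn about the world's z in rad; "claw": the closure, from 0 (fully open) to 1 (shut). In form: [{"delta_pos": [tx, ty, tz], "spin": spin, "claw": claw}, ...]. A call has 1 to 8 rows; each row is the pose to reach, as a shift and turn from the pose measured when the call began; what a row does not reach only later rows make up. A row lasts 1/10 s, in which the tool goes at most 50 mm and 8.59 degrees, less where a joint would pass 70% of its speed; a pose out of reach is approached as far as the arm can. A call with a gripper value outside its range is refused whole. The fingers move at their own pace and stop on an object; FORCE is the grip in N (left out, the last holds). Time passes only in rows, so rows that repeat a pose let the fingers close. It gives the time, the measured TCP pose, the force and the opening at its end, in the units of the state.
- bot.observe(): the state, without advancing time (a new reading comes with each control period).
- eyes.grab_frame(name): name is "scene" or "top" or "wrist"; returns the picture (420x560x3 uint8, blue, green, red); there is no depth.
- eyes.camera_params(name): a dict with "fx", "fy", "cx", "cy" (pixels), "origin" and "attitude" of the camera in the world. Camera axes: x right, y up, looking along -z (the intrinsics and any distortion apply to the point x, -y, -z); pixel columns grow to the right and rows downward; lengths in m; the calibration is good to about 2 mm. A picture is of the moment at which its call begins: read the wrist's pose just before it. camera_params takes no time and is no camera call; for the wrist camera it gives the pose at the moment of the call.
- bot.job_done(): hands the job in, once; it reports no verdict.
The state is a dict: "clock": time; "qpos": joint angles; "qd": joint speeds; "joint_efforts": joint torques, N m; "position": TCP position; "tool_rot": TCP orientation; "force": force on the tool from outside, world axes, zero at the start; "moment": the same for the moment, N m; "grip_width": finger opening in m.
Only numpy, scipy, OpenCV 4.12 (cv2) and the standard library are available. Lean on these libraries where they do the work, as an engineer would, in place of code of your own. Each camera call takes 0.05 s, during which the arm holds its last target. There are 200 camera calls.

## Task

Push the horseshoe-shaped dental cast that stands on the steel base plate straight back along the plate until the heel of its base sits flush against the holder's back fence, between the two cheeks. Then push the sliding cheek along towards the fixed cheek until the cast is shut between them with no gap, still flush with the fence, and let go. Only push: do not pick up or tip the cast, and leave everything else on the bench where it is.

Things in the scene. Friction and masses are not known exactly. Their poses are not given: they have to be found in the camera images.
- holder: Cast holder, fixed to the bench: dark steel base plate 260 (x) x 340 (y) x 8 mm thick with aluminium fence and cheeks on it. Origin: centre of the plate's underside. Its x axis points away from the robot (within 20 degrees), z up. The cast slides on the plate in front (-x) of the fence. Behind the fence, at x = 110 to 130 mm, runs a guide rod, top z = 38 mm.
- fence (a point): Middle of the back fence's flat stop face, which faces holder -x. Holder frame: the face is at x = 95 mm, from y = -120 to 90 mm, top z = 30 mm; this point is at y = -15, z = 19 mm.
- fixed_cheek (a point): Middle of the inner face (facing holder -y) of the fixed cheek, a bar along holder x from 30 to 95 mm, 14 mm thick, top z = 34 mm, at the left end of the fence. The face is at holder y = 70 mm; this point is at x = 62.5, z = 21 mm.
- cheek (a joint): Travel (m) of the sliding cheek along the fence in holder +y, towards the fixed cheek. A bar like that one: holder x = 30 to 93 mm, 14 mm thick, top z = 38 mm. At value 0 its inner face is at holder y = -90 mm, its outer face at -104 mm. Starts at 0 to 0.02, range 0 to 0.11, shut on the cast about 0.096. About 2.5 N of friction; stays where left.
- cheek_outer (a point): Centre of the outer face (holder -y side) of the sliding cheek, 22 mm above the bench: push here towards holder +y. The face is 63 mm long (holder x) and 29 mm high.
- cast: Loose plaster cast, horseshoe of teeth with open middle, 0.15 to 0.28 kg. Origin: centre of the underside of its rectangular base, 56 (x) x 64 (y) x 22 mm high; teeth reach 36 mm up, inside the base's outline. Its heel, the flat +x face (open end of the horseshoe), roughly faces the fence at the start. Seated and shut in: origin at holder x = 67, y = 38 mm.
- palate_cast: Bystander: a second plaster cast of the same size, with a filled-in palate, on the bench off the plate. Origin under its centre.
- pin_cup: Bystander: steel cup, 40 mm across, 30 mm high, on the plate's near left corner. Origin under its centre.
- glue: Bystander: small white bottle, 28 mm across, 55 mm high, on the plate's near right corner. Origin under its centre.
- gas_can: Bystander: yellow can, 66 mm across, 170 mm high. Origin under its centre.
- wax_knife: Bystander: wax spatula 160 mm long lying on the bench left of the plate. Origin under its middle.
- wax_block: Bystander: reddish block of wax 75 x 50 x 14 mm right of the plate. Origin under its centre.
- wax_jar: Bystander: amber jar with steel cap, 60 mm across, 60 mm high. Origin under its centre.
Not all that is in view belongs to the job. What is shaped like the cast but turquoise is not meant.

How it is judged:
On the way, in this order (a step that is already met when the one before it is completed fails the run):
1. the cast stands flush against the back fence (x of cast in the frame of holder between 0.0645 and 0.0695 m and angle between the x axis of cast and the x axis of holder, either way round below 0.05 rad and z of cast in the frame of holder below 0.011 m), for 0.2 s.
2. the sliding cheek is shut on the cast, the cast still flush with the fence and now against the fixed cheek (all of step 1 and y of cast in the frame of holder between 0.035 and 0.0405 m and value of joint cheek above 0.0925 m), for 0.2 s.
At the end, for the whole second after the job is handed in: The heel of the cast's base is within 2.5 mm of the fence and square to it within 0.05 rad, its side within 3 mm of the fixed cheek, the sliding cheek is within about 3.5 mm of shut on it (joint above 0.0925), and the cast stands still on the plate (all of step 2 and linear speed of cast below 0.01 m/s); the robot touches nothing.
It fails at once if the cast is lifted off the plate (by 6 mm) or tipped (by 0.2 rad) (z of cast in the frame of holder above 0.014 m or angle between cast's own z axis and vertical above 0.2 rad).
It fails at once if a bystander is moved by more than 20 mm (distance of any of palate_cast, pin_cup, glue, gas_can, wax_knife, wax_block, wax_jar from where it was at the start of the episode above 0.02 m).
It also fails if it takes over 51 s, if anything falls off the work surface, if the arm or the gripper's body presses on something with over 40 N, if the wrist force passes 120 N, or if a joint passes its speed limit or range.

## Working session

There is one attempt and no reset: what is moved stays moved. The work goes in short steps, Python scripts to look and compute and a shell command to move; the robot and the scene stay as the last step left them, time stands still between calls to the robot, and variables do not carry over. Pictures are saved under pics/ and viewed, about 8 in all and at most 12, crops included, and the job is handed in when it is done.

```bash
mkdir -p pics
python3 - <<'E'
from workcell import bot, eyes
import cv2
for n in("top","scene"):
    p=eyes.camera_params(n); print(n,p)
    cv2.imwrite(f"pics/{n}0.png",eyes.grab_frame(n))
s=bot.observe(); print({k:s[k] for k in("clock","position","tool_rot","force","grip_width")})
E
```

```text
top {'fx': 400.7309836064195, 'fy': 400.7309836064195, 'cx': 285.04878585874764, 'cy': 207.81969247603013, 'origin': array([ 0.31546316, -0.00927085,  1.07236869]), 'attitude': array([ 0.16989883,  0.0221508 , -1.54894177])}
scene {'fx': 439.90353995717834, 'fy': 439.90353995717834, 'cx': 275.8273335894775, 'cy': 204.15303273256225, 'origin': array([0.87205431, 0.68049268, 0.85830187]), 'attitude': array([0.75615148, 0.01129426, 2.62215568])}
{'clock': 0.1, 'position': array([0.2574903 , 0.56916666, 0.23079895]), 'tool_rot': array([-3.14058918e+00,  7.00225499e-05,  2.71674668e+00]), 'force': array([ 1.10502767, -0.10288553, -0.19834761]), 'grip_width': 0.08548367067008893}
```

View pics/top0.png

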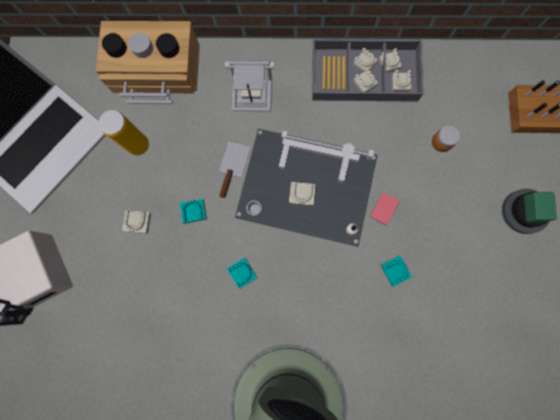

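View pics/scene0.png

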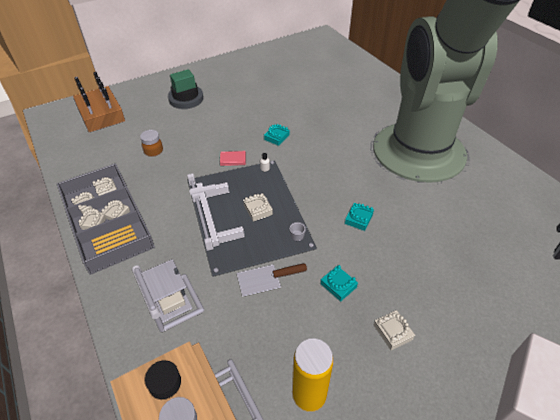

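The cast is probably the cream horseshoe on the dark plate at top (302,193). The others are the cream palate_cast off the plate (136,221), turquoise decoys (193,211), (242,273) and (396,271), and casts in the tray (about 385,70). Only the first stands on the plate in front of the fence. I'll check it in an enlarged crop and measure.

```bash
cat > h.py <<'E'
import numpy as np, cv2
from scipy.spatial.transform import Rotation as R
from workcell import bot, eyes
def ray(p,uv,z):
    uv=np.atleast_2d(uv).astype(float)
    d=np.c_[(uv[:,0]-p['cx'])/p['fx'],-(uv[:,1]-p['cy'])/p['fy'],-np.ones(len(uv))]@R.from_euler('xyz',p['attitude']).as_matrix().T
    return p['origin']+d*((z-p['origin'][2])/d[:,2])[:,None]
def proj(p,P):
    c=(np.atleast_2d(P)-p['origin'])@R.from_euler('xyz',p['attitude']).as_matrix()
    return np.c_[p['cx']-p['fx']*c[:,0]/c[:,2],p['cy']+p['fy']*c[:,1]/c[:,2]]
E
python3 - <<'E'
from h import *
im=cv2.imread("pics/top0.png"); p=eyes.camera_params("top")
hsv=cv2.cvtColor(im,cv2.COLOR_BGR2HSV)
# plate
m=((hsv[...,2]<85)).astype(np.uint8); roi=np.zeros_like(m); roi[115:255,225:390]=1; m*=roi
m=cv2.morphologyEx(m,cv2.MORPH_OPEN,np.ones((3,3)))
c=max(cv2.findContours(m,0,2)[0],key=cv2.contourArea)
q=cv2.boxPoints(cv2.minAreaRect(cv2.convexHull(c))); W=ray(p,q,.008)
print("plate px",q.round(1).tolist()); print(W.round(4).tolist()); print("sides",np.linalg.norm(W-np.roll(W,-1,0),axis=1), "ctr",W.mean(0))
ap=cv2.approxPolyDP(cv2.convexHull(c),6,True)[:,0]; print("poly",ap.tolist(),ray(p,ap,.008).round(4).tolist())
# cream
for (b,g,r) in [im[193,302],im[140,330],im[180,270]]: print(b,g,r)
m=((im[...,2].astype(int)-im[...,0]>12)&(im[...,2]>110)).astype(np.uint8); roi[:]=0; roi[170:215,280:325]=1; m*=roi
c=max(cv2.findContours(m,0,2)[0],key=cv2.contourArea); rr=cv2.minAreaRect(c); q=cv2.boxPoints(rr); W=ray(p,q,.03)
print("cast",cv2.contourArea(c),q.round(1).tolist(),W.round(4).tolist(),"sides",np.linalg.norm(W-np.roll(W,-1,0),axis=1),"ctr",W.mean(0))
cv2.imwrite("pics/crop1.png",cv2.resize(im[115:255,225:390],None,fx=4.2,fy=4.2,interpolation=cv2.INTER_CUBIC))
E
```

```text
plate px [[235.60000610351562, 216.60000610351562], [257.70001220703125, 128.1999969482422], [378.8999938964844, 158.5], [356.79998779296875, 246.89999389648438]]
[[0.471, 0.151, 0.008], [0.722, 0.0997, 0.008], [0.6393, -0.2357, 0.008], [0.3962, -0.1734, 0.008]]
sides [0.256138   0.34544405 0.25098794 0.33288512] ctr [ 0.5571169  -0.03962435  0.008     ]
poly [[257, 135], [268, 131], [374, 160], [359, 238], [342, 242], [241, 218]] [[0.702, 0.101, 0.008], [0.7141, 0.0706, 0.008], [0.6347, -0.2224, 0.008], [0.4199, -0.1795, 0.008], [0.4084, -0.1346, 0.008], [0.4676, 0.1362, 0.008]]
165 175 180
127 129 130
80 74 71
cast 443.0 [[289.0, 202.5], [290.79998779296875, 181.6999969482422], [314.6000061035156, 183.89999389648438], [312.70001220703125, 204.6999969482422]] [[0.5081, 0.0077, 0.03], [0.5647, 0.0038, 0.03], [0.5599, -0.0594, 0.03], [0.5035, -0.055, 0.03]] sides [0.05673735 0.06342767 0.05660813 0.06286816] ctr [ 0.53405306 -0.02572693  0.03      ]
```

View pics/crop1.png

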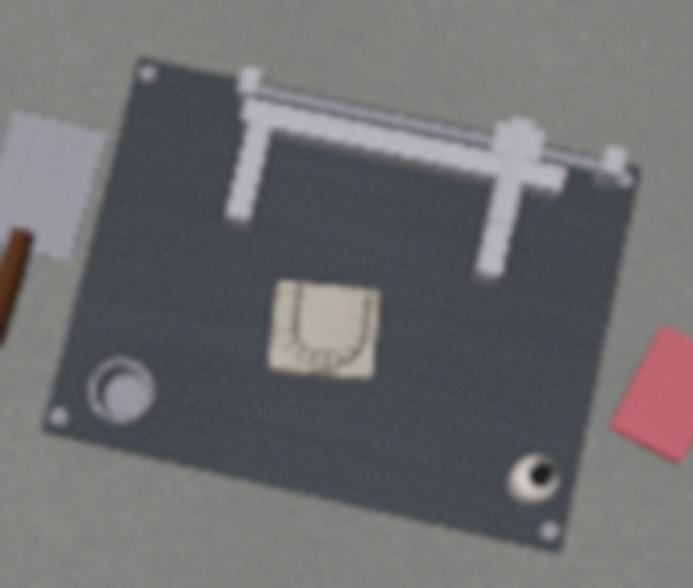

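The crop shows the cream horseshoe on the plate at crop (324,328), which is top (302,193). Its open end faces the fence, with the fixed cheek on the left and the sliding cheek on the right, so this is the cast to push. Next I'll fit the holder frame from corners and edges.

```bash
cat >> h.py <<'E'
def fit(W,L):
    W=np.array(W)[:,:2];L=np.array(L)[:,:2];a=W-W.mean(0);b=L-L.mean(0)
    y=np.arctan2((b[:,0]*a[:,1]-b[:,1]*a[:,0]).sum(),(b*a).sum())
    M=np.array([[np.cos(y),-np.sin(y)],[np.sin(y),np.cos(y)]]);t=W.mean(0)-M@L.mean(0)
    return y,M,t,(W-(L@M.T+t))
E
python3 - <<'E'
from h import *
import json
p=eyes.camera_params("top"); f=lambda c:np.array(c)/4.2+[225,115]-.4
pc=f([[139,57],[638,165],[560,550],[43,430]]); L=np.array([[.13,.17],[.13,-.17],[-.13,-.17],[-.13,.17]])
W=ray(p,pc,.008); y,M,t,r=fit(W,L); print("holder yaw",y,"t",t,"res mm",(r*1000).round(1).tolist())
H=lambda uv,z:((ray(p,uv,z)[:,:2]-t)@M*1000).round(1).tolist()
print("fence front top",H(f([[272,132],[380,155],[490,173]]),.03))
print("fixed cheek end corners",H(f([[225,218],[250,220]]),.034))
print("slide cheek end corners",H(f([[476,274],[502,277]]),.038))
cc=np.array([[289,202.5],[290.8,181.7],[314.6,183.9],[312.7,204.7]]); print("cast corners",H(cc,.03))
# scene-view check
s=eyes.camera_params("scene")
ps=proj(s,np.c_[L@M.T+t,[.008]*4]); print("scene proj plate",ps.round(0).tolist())
print("cup,glue",H(f([[122,390]]),.038),H(f([[535,478]]),.05))
np.savez("hold.npz",y=y,M=M,t=t)
for hx,hy in((-110,0),):print(hx,hy)
E
```

```text
holder yaw -0.2087181255015907 t [ 0.56105294 -0.03833064] res mm [[-1.5, -1.3], [-0.8, 2.1], [1.2, 1.2], [1.0, -2.0]]
fence front top [[90.7, 68.3], [91.0, -2.9], [94.9, -74.1]]
fixed cheek end corners [[27.1, 84.3], [29.3, 68.4]]
slide cheek end corners [[25.8, -78.7], [27.5, -95.0]]
cast corners [[-61.2, 34.0], [-5.1, 42.1], [3.2, -21.0], [-52.9, -28.3]]
scene proj plate [[211.0, 276.0], [186.0, 179.0], [274.0, 160.0], [316.0, 248.0]]
cup,glue [[-96.3, 121.0]] [[-94.2, -139.3]]
-110 0
```

```bash
python3 -m jog '[{"delta_pos":[20,-45,0],"spin":0.1,"claw":0.55},{"delta_pos":[40,-90,0],"spin":0.2,"claw":0.55},{"delta_pos":[60,-135,0],"spin":0.216,"claw":0.55},{"delta_pos":[75,-180,0],"spin":0.216,"claw":0.55},{"delta_pos":[95,-225,0],"spin":0.216,"claw":0.55},{"delta_pos":[110,-270,0],"spin":0.216,"claw":0.55},{"delta_pos":[130,-315,0],"spin":0.216,"claw":0.55},{"delta_pos":[145,-355,0],"spin":0.216,"claw":0.55}]' 20
python3 - <<'E'
from h import *
im=cv2.imread("pics/top0.png"); p=eyes.camera_params("top")
d=np.load("hold.npz"); M,t,y=d['M'],d['t'],d['y']
g=cv2.cvtColor(cv2.GaussianBlur(im,(0,0),1),cv2.COLOR_BGR2GRAY).astype(np.float32)
from scipy.ndimage import map_coordinates
def edge(A,B,n,z,step,sign,span=.010):
    # strongest gradient along direction n for points from A to B (holder m)
    out=[]
    for s in np.linspace(0,1,40):
        q=np.array(A)+(np.array(B)-A)*s; o=np.arange(-span,span,.0004)
        P=(q+o[:,None]*np.array(n))@M.T+t
        uv=proj(p,np.c_[P,np.full(len(P),z)]); v=map_coordinates(g,[uv[:,1],uv[:,0]],order=1)
        k=np.argmax(sign*np.gradient(v)); out.append(np.r_[q+o[k]*np.array(n)])
    out=np.array(out); i=1 if n[0] else 0; j=1-i
    c=np.polyfit(out[:,i],out[:,j],1)
    for _ in range(3):
        e=abs(out[:,j]-np.polyval(c,out[:,i])); k=e<=max(.0008,np.median(e)*2); c=np.polyfit(out[k,i],out[k,j],1)
    return c.round(4),k.sum()
print("front x(y)",edge((-.13,-.15),(-.13,.15),(1,0),.008,1,-1))
print("left y(x)",edge((-.11,.17),(.11,.17),(0,1),.008,1,1))
print("right y(x)",edge((-.11,-.17),(.11,-.17),(0,1),.008,1,-1))
print("fence x(y)",edge((.095,-.06),(.095,.06),(1,0),.03,1,1))
print("fixed y(x)",edge((.038,.07),(.085,.07),(0,1),.034,1,1))
print("slide outer y(x)",edge((.035,-.094),(.085,-.094),(0,1),.038,1,1))
print("slide inner y(x)",edge((.035,-.08),(.085,-.08),(0,1),.038,1,-1))
E
```

```text
clock: 0.9
position: [0.4031, 0.2118, 0.2308]
tool_rot: [-3.14, 0.0, 2.932]
force: [0.5, 0.5, -0.2]
grip_width: 0.0383
front x(y) (array([ 0.004 , -0.1309]), np.int64(31))
left y(x) (array([-0.0041,  0.1688]), np.int64(37))
right y(x) (array([-0.0022, -0.1698]), np.int64(33))
fence x(y) (array([-0.0008,  0.0929]), np.int64(34))
fixed y(x) (array([-0.0016,  0.0691]), np.int64(35))
slide outer y(x) (array([-0.0453, -0.0921]), np.int64(39))
slide inner y(x) (array([-0.0058, -0.0777]), np.int64(31))
```

```bash
python3 -m jog '[{"delta_pos":[16,-48,0],"spin":0,"claw":0.55},{"delta_pos":[30,-95,0],"spin":0,"claw":0.55},{"delta_pos":[45,-143,0],"spin":0,"claw":0.55},{"delta_pos":[58,-190,0],"spin":0,"claw":0.55},{"delta_pos":[68,-227,-20],"spin":0,"claw":0.55},{"delta_pos":[68,-227,-70],"spin":0,"claw":0.55},{"delta_pos":[68,-227,-120],"spin":0,"claw":0.55},{"delta_pos":[68,-227,-165],"spin":0,"claw":0.55}]'
python3 - <<'E'
from h import *
d=np.load("hold.npz"); M,t,y=d['M'],d['t'],d['y']; s=bot.observe()
print((s['position'][:2]-t)@M*1000,s['position'][2],s['tool_rot'],s['force'], "x axis",M[:,0])
im=eyes.grab_frame("top"); cv2.imwrite("pics/top1.png",im); sc=eyes.grab_frame("scene")
cv2.imwrite("pics/pair1.png",np.hstack([cv2.resize(im[100:260,220:390],None,fx=2.3,fy=2.3),cv2.resize(sc[140:300,160:340],None,fx=2.3,fy=2.3)]))
E
```

```text
clock: 1.7
position: [0.4706, -0.0156, 0.0639]
tool_rot: [-3.14, 0.0, 2.931]
force: [1.7, 0.6, -0.0]
grip_width: 0.0383
[-93.16075578   3.55093486] 0.06393958511355015 [-3.14047340e+00  3.19133362e-04  2.93129874e+00] [ 1.69067583  0.58592257 -0.02898064] x axis [ 0.97829733 -0.20720602]
```

View pics/pair1.png

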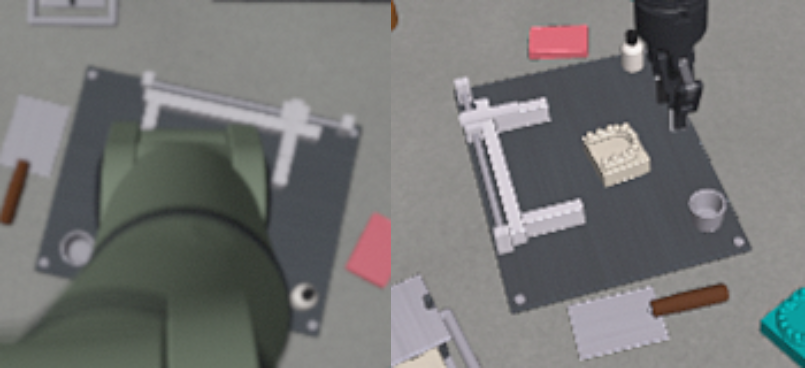

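The arm blocks the top view. The scene view shows the fingertips in front of the cast, clear of the cup and glue. I'll lower and start pushing.

```bash
python3 -m jog '[{"delta_pos":[0,0,-25],"spin":0,"claw":0.55},{"delta_pos":[0,0,-46],"spin":0,"claw":0.55},{"delta_pos":[10,-2,-46],"spin":0,"claw":0.55},{"delta_pos":[20,-4,-46],"spin":0,"claw":0.55},{"delta_pos":[27,-6,-46],"spin":0,"claw":0.55},{"delta_pos":[33,-7,-46],"spin":0,"claw":0.55},{"delta_pos":[39,-8,-46],"spin":0,"claw":0.55},{"delta_pos":[45,-9.5,-46],"spin":0,"claw":0.55}]'
python3 -m jog '[{"delta_pos":[6,-1.3,0],"spin":0,"claw":0.55},{"delta_pos":[12,-2.5,0],"spin":0,"claw":0.55},{"delta_pos":[18,-3.8,0],"spin":0,"claw":0.55},{"delta_pos":[24,-5,0],"spin":0,"claw":0.55},{"delta_pos":[30,-6.3,0],"spin":0,"claw":0.55},{"delta_pos":[36,-7.6,0],"spin":0,"claw":0.55},{"delta_pos":[42,-9,0],"spin":0,"claw":0.55}]'
python3 - <<'E'
from h import *
d=np.load("hold.npz"); M,t,y=d['M'],d['t'],d['y']; s=bot.observe()
print((s['position'][:2]-t)@M*1000)
sc=eyes.grab_frame("scene"); w=eyes.grab_frame("wrist")
cv2.imwrite("pics/pair2.png",np.hstack([cv2.resize(w,(400,300)),cv2.resize(sc[140:290,160:360],(400,300))]))
E
```

```text
clock: 2.6
position: [0.513, -0.025, 0.0158]
tool_rot: [-3.138, -0.009, 2.932]
force: [-3.9, 1.1, 4.2]
grip_width: 0.0385
clock: 3.3
position: [0.5555, -0.0341, 0.0158]
tool_rot: [-3.138, -0.009, 2.932]
force: [-3.1, 1.1, 2.1]
grip_width: 0.0388
[-6.31715678  3.02197905]
```

View pics/pair2.png

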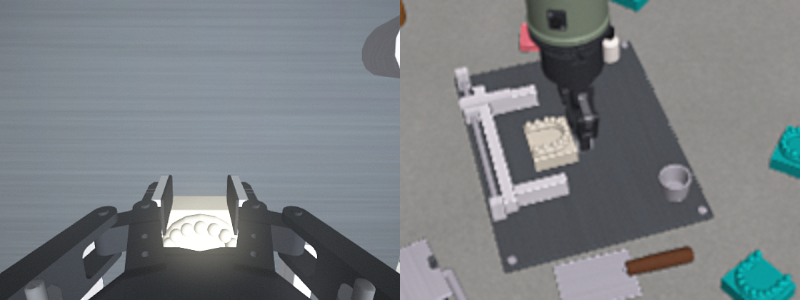

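The cast is square to the two fingertips and centred, between the cheeks. I'll push on to the fence.

```bash
python3 -m jog '[{"delta_pos":[6,-1.3,2],"spin":0,"claw":0.55},{"delta_pos":[12,-2.5,2],"spin":0,"claw":0.55},{"delta_pos":[17,-3.6,2],"spin":0,"claw":0.55},{"delta_pos":[22,-4.7,2],"spin":0,"claw":0.55},{"delta_pos":[25,-5.3,2],"spin":0,"claw":0.55},{"delta_pos":[28,-5.9,2],"spin":0,"claw":0.55}]'
python3 -m jog '[{"delta_pos":[2,-0.4,0],"spin":0,"claw":0.55},{"delta_pos":[3,-0.6,0],"spin":0,"claw":0.55}]'
python3 -m jog '[{"delta_pos":[1.5,-0.3,0],"spin":0,"claw":0.55},{"delta_pos":[2,-0.4,0],"spin":0,"claw":0.55}]'
```

```text
clock: 4.0
position: [0.5842, -0.0401, 0.0178]
tool_rot: [-3.138, -0.008, 2.932]
force: [-5.5, 0.6, 5.1]
grip_width: 0.0389
clock: 4.2
position: [0.5873, -0.0408, 0.0178]
tool_rot: [-3.138, -0.008, 2.932]
force: [-4.4, 1.1, 3.3]
grip_width: 0.0385
clock: 4.4
position: [0.5887, -0.041, 0.0177]
tool_rot: [-3.138, -0.009, 2.932]
force: [-10.4, 2.1, 8.3]
grip_width: 0.0388
```

```bash
python3 -m jog '[{"delta_pos":[1.5,-0.3,0],"spin":0,"claw":0.55},{"delta_pos":[1.5,-0.3,0],"spin":0,"claw":0.55}]'
python3 -m jog '[{"delta_pos":[1,-0.2,0],"spin":0,"claw":0.55},{"delta_pos":[1.5,-0.3,0],"spin":0,"claw":0.55},{"delta_pos":[1.5,-0.3,0],"spin":0,"claw":0.55}]'
```

```text
clock: 4.6
position: [0.5887, -0.041, 0.0175]
tool_rot: [-3.138, -0.013, 2.932]
force: [-13.2, 3.1, 10.2]
grip_width: 0.0389
clock: 4.9
position: [0.5886, -0.041, 0.0174]
tool_rot: [-3.137, -0.016, 2.932]
force: [-13.1, 2.0, 11.0]
grip_width: 0.0384
```

Firm contact: position stalls at 13 N. I'll back off, rise and move outside the sliding cheek with the fingers shut.

```bash
python3 -m jog '[{"delta_pos":[-15,3,0],"spin":0,"claw":0.55},{"delta_pos":[-39,8,0],"spin":0,"claw":0.55},{"delta_pos":[-39,8,45],"spin":0,"claw":1},{"delta_pos":[-39,8,85],"spin":0,"claw":1},{"delta_pos":[-26,-38,85],"spin":0,"claw":1},{"delta_pos":[-12,-84,85],"spin":0,"claw":1},{"delta_pos":[2,-130,85],"spin":0,"claw":1},{"delta_pos":[4,-137,85],"spin":0,"claw":1}]'
python3 -m jog '[{"delta_pos":[0,0,0],"spin":0,"claw":1}]'
python3 - <<'E'
from h import *
d=np.load("hold.npz"); M,t,y=d['M'],d['t'],d['y']; s=bot.observe()
print((s['position'][:2]-t)@M*1000,s['position'][2])
im=eyes.grab_frame("top"); cv2.imwrite("pics/top2.png",im)
sc=eyes.grab_frame("scene"); cv2.imwrite("pics/scene2.png",sc)
cv2.imwrite("pics/pair3.png",np.hstack([cv2.resize(im[110:240,230:390],(400,325)),cv2.resize(sc[150:280,170:330],(400,325))]))
E
```

```text
clock: 5.7
position: [0.5934, -0.1849, 0.1027]
tool_rot: [-3.134, -0.013, 2.926]
force: [-0.9, 0.2, 0.4]
grip_width: 0.0003
clock: 5.8
position: [0.5937, -0.1863, 0.1025]
tool_rot: [-3.134, -0.012, 2.924]
force: [0.2, 0.1, 0.2]
grip_width: 0.0003
[  62.59143053 -138.01070725] 0.10254779164845139
```

View pics/pair3.png

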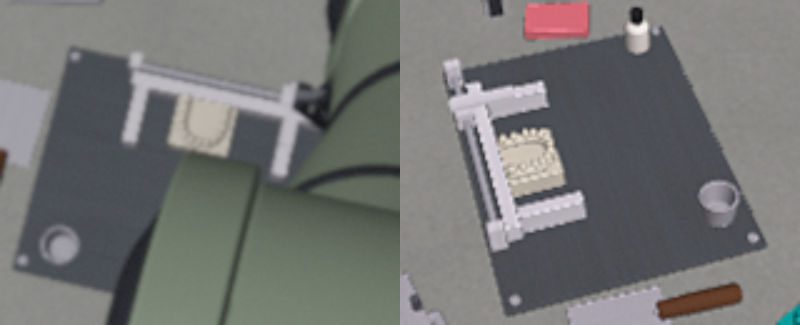

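The cast sits against the fence between the cheeks, and nothing else has moved. I'll lower beside the cheek and push it.

```bash
python3 -m jog '[{"delta_pos":[0,0,-40],"spin":0.007,"claw":1},{"delta_pos":[0,0,-80],"spin":0.007,"claw":1},{"delta_pos":[0,0,-81],"spin":0.007,"claw":1},{"delta_pos":[1.6,8,-81],"spin":0.007,"claw":1},{"delta_pos":[3.3,16,-81],"spin":0.007,"claw":1},{"delta_pos":[5,24,-81],"spin":0.007,"claw":1},{"delta_pos":[6.2,30,-81],"spin":0.007,"claw":1},{"delta_pos":[7.4,36,-81],"spin":0.007,"claw":1}]'
python3 -m jog '[{"delta_pos":[1.2,6,0],"spin":0,"claw":1},{"delta_pos":[2.5,12,0],"spin":0,"claw":1},{"delta_pos":[3.8,18,0],"spin":0,"claw":1},{"delta_pos":[4.8,23,0],"spin":0,"claw":1},{"delta_pos":[5.8,28,0],"spin":0,"claw":1}]'
python3 - <<'E'
from h import *
d=np.load("hold.npz"); M,t,y=d['M'],d['t'],d['y']; s=bot.observe()
print((s['position'][:2]-t)@M*1000,s['position'][2])
E
```

```text
clock: 6.7
position: [0.6015, -0.1486, 0.0227]
tool_rot: [-3.134, -0.011, 2.933]
force: [0.4, -3.0, 1.9]
grip_width: -0.0001
clock: 7.2
position: [0.6076, -0.1203, 0.0228]
tool_rot: [-3.134, -0.011, 2.933]
force: [0.2, -4.2, 2.1]
grip_width: 0.0001
[ 62.49071589 -70.55757879] 0.022770987009638952
```

```bash
python3 -m jog '[{"delta_pos":[1.2,6,0],"spin":0,"claw":1},{"delta_pos":[2.5,12,0],"spin":0,"claw":1},{"delta_pos":[3.5,17,0],"spin":0,"claw":1},{"delta_pos":[4.5,22,0],"spin":0,"claw":1},{"delta_pos":[5.4,26,0],"spin":0,"claw":1},{"delta_pos":[6.2,30,0],"spin":0,"claw":1},{"delta_pos":[7,34,0],"spin":0,"claw":1},{"delta_pos":[7.9,38,0],"spin":0,"claw":1}]'
python3 -m jog '[{"delta_pos":[0.6,3,0],"spin":0,"claw":1},{"delta_pos":[1.0,5,0],"spin":0,"claw":1}]'
python3 - <<'E'
from h import *
d=np.load("hold.npz"); M,t,y=d['M'],d['t'],d['y']; s=bot.observe()
print((s['position'][:2]-t)@M*1000,s['position'][2])
sc=eyes.grab_frame("scene"); cv2.imwrite("pics/s4.png",cv2.resize(sc[150:260,180:320],(763,600),interpolation=cv2.INTER_CUBIC))
E
```

```text
clock: 8.0
position: [0.6157, -0.0825, 0.0228]
tool_rot: [-3.133, -0.01, 2.932]
force: [1.3, -6.1, 1.0]
grip_width: 0.0003
clock: 8.2
position: [0.6167, -0.0778, 0.0228]
tool_rot: [-3.133, -0.01, 2.932]
force: [0.7, -6.4, 1.7]
grip_width: -0.0001
[ 62.63331804 -27.04182562] 0.022800978335351316
```

View pics/s4.png

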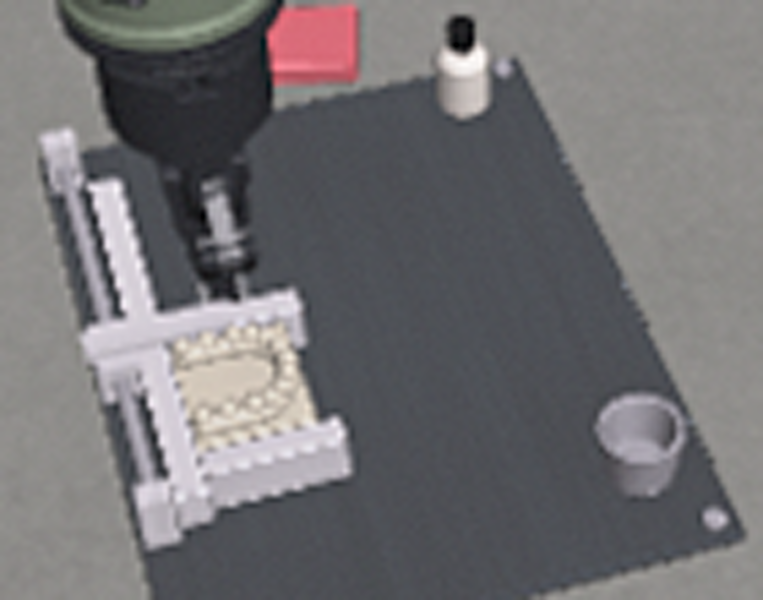

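The cast moves with the cheek, still at the fence, with a few mm left to the fixed cheek. I'll creep forward until the force rises.

```bash
for i in 1; do python3 -m jog '[{"delta_pos":[0.4,2,0],"spin":0,"claw":1},{"delta_pos":[0.6,3,0],"spin":0,"claw":1}]'; done
python3 -m jog '[{"delta_pos":[0.3,1.5,0],"spin":0,"claw":1},{"delta_pos":[0.5,2.5,0],"spin":0,"claw":1}]'
python3 -m jog '[{"delta_pos":[0.3,1.5,0],"spin":0,"claw":1},{"delta_pos":[0.3,1.5,0],"spin":0,"claw":1}]'
```

```text
clock: 8.45
position: [0.6174, -0.0746, 0.0228]
tool_rot: [-3.132, -0.01, 2.932]
force: [1.0, -5.9, 1.9]
grip_width: -0.0002
clock: 8.65
position: [0.6179, -0.0726, 0.0228]
tool_rot: [-3.131, -0.01, 2.931]
force: [0.5, -7.8, 2.7]
grip_width: -0.0006
clock: 8.85
position: [0.6179, -0.0725, 0.0228]
tool_rot: [-3.13, -0.01, 2.93]
force: [-0.9, -11.6, 1.9]
grip_width: 0.0002
```

Stalled, with the force rising. One firmer press held briefly, then retreat and look.

```bash
python3 -m jog '[{"delta_pos":[0.4,2,0],"spin":0,"claw":1},{"delta_pos":[0.5,2.5,0],"spin":0,"claw":1},{"delta_pos":[0.5,2.5,0],"spin":0,"claw":1}]'
python3 -m jog '[{"delta_pos":[-3,-15,0],"spin":0,"claw":1},{"delta_pos":[-8,-40,0],"spin":0,"claw":1},{"delta_pos":[-8,-40,45],"spin":0,"claw":1},{"delta_pos":[-10,-60,90],"spin":0,"claw":1},{"delta_pos":[-10,-105,110],"spin":0,"claw":1},{"delta_pos":[-10,-150,130],"spin":0,"claw":1},{"delta_pos":[-10,-195,130],"spin":0,"claw":1},{"delta_pos":[-10,-230,130],"spin":0,"claw":1}]'
python3 -m jog '[{"delta_pos":[0,0,0],"spin":0,"claw":1}]'
python3 - <<'E'
from h import *
d=np.load("hold.npz"); M,t=d['M'],d['t']; p=eyes.camera_params("top")
im=eyes.grab_frame("top"); cv2.imwrite("pics/top5.png",im); sc=eyes.grab_frame("scene"); cv2.imwrite("pics/scene5.png",sc)
m=((im[...,2].astype(int)-im[...,0]>12)&(im[...,2]>110)).astype(np.uint8); roi=np.zeros_like(m); roi[135:190,270:335]=1; m*=roi
c=max(cv2.findContours(m,0,2)[0],key=cv2.contourArea); q=cv2.boxPoints(cv2.minAreaRect(c)); print("cast holder mm",((ray(p,q,.03)[:,:2]-t)@M*1000).round(1).tolist())
cv2.imwrite("pics/pair5.png",np.hstack([cv2.resize(im[120:200,260:360],(400,320),interpolation=3),cv2.resize(sc[165:255,180:280],(400,320),interpolation=3)]))
E
```

```text
clock: 9.15
position: [0.6179, -0.0725, 0.0228]
tool_rot: [-3.127, -0.01, 2.929]
force: [-2.3, -15.0, 2.8]
grip_width: -0.0004
clock: 9.95
position: [0.6072, -0.3055, 0.1535]
tool_rot: [-3.126, -0.009, 2.927]
force: [0.7, 0.6, -0.1]
grip_width: 0.0001
clock: 10.05
position: [0.6053, -0.3111, 0.1533]
tool_rot: [-3.125, -0.01, 2.922]
force: [-0.7, 0.0, 0.3]
grip_width: -0.0001
cast holder mm [[37.5, 66.9], [92.7, 67.9], [92.4, 8.5], [37.4, 8.0]]
```

View pics/pair5.png

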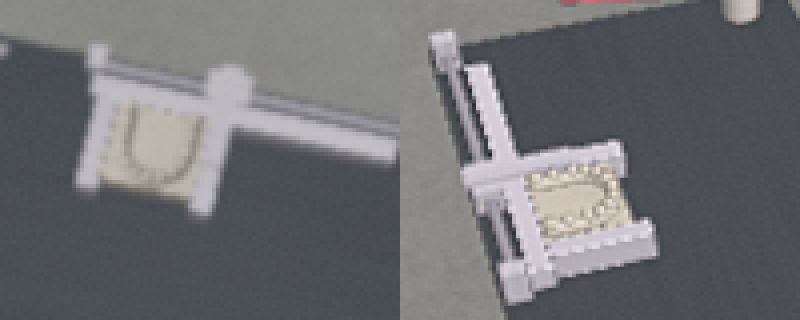

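The cast is shut between both cheeks with no visible gap. Its heel reads 92.5 mm against 92.9 mm for the fence in the same measured frame, and it is square to within 0.02 rad. I'll do a quick numeric check that the bystanders haven't moved, then hand in.

Run:
```python
from h import *
a=cv2.imread("pics/scene0.png");b=cv2.imread("pics/scene5.png")
for n,(x0,y0,x1,y1) in dict(cup=(285,218,312,244),knife=(236,260,310,298),can=(290,335,335,412),palate=(370,308,418,350),jar=(138,127,165,158)).items():
    print(n,cv2.absdiff(a,b)[y0:y1,x0:x1].mean().round(1))
a=cv2.imread("pics/top0.png");b=cv2.imread("pics/top5.png")
for n,(x0,y0,x1,y1) in dict(glue=(343,220,362,240),wax=(368,192,400,226)).items(): print(n,cv2.absdiff(a,b)[y0:y1,x0:x1].mean().round(1))
a=cv2.imread("pics/scene0.png");b=cv2.imread("pics/scene5.png")
print("scene glue/wax",cv2.absdiff(a,b)[150:175,256:275].mean(),cv2.absdiff(a,b)[148:168,215:250].mean())
s=bot.observe(); print(s['force'],s['clock']); bot.job_done()
```

```text
cup 1.4
knife 1.4
can 1.3
palate 1.4
jar 1.4
glue 44.2
wax 31.8
scene glue/wax 1.472280701754386 1.3538095238095238
[ 0.13904631  1.07309683 -0.20131692] 10.15
the job is handed in; nothing more can be done
```

I pushed the cast square onto the back fence with two fingertips, until it stalled at about 13 N. I then pushed the sliding cheek until it stalled at about 15 N with the cast shut against the fixed cheek. After that I backed the arm clear and handed the job in at 10.15 s of the 51 s allowed. The hand-in gives no verdict.

**Position:**
- **Fence:** in the top view the heel reads x = 92.5 mm against 92.9 mm for the fence, and the cast is square to within about 0.02 rad.
- **Fixed cheek:** the cast's side reads 67.4 mm against 69.1 mm for the cheek face. I put the 1.7 mm down to blur and shadow, as no gap shows in either view.
- **Sliding cheek:** its final travel was judged from the stall and the pictures, not measured directly.

**Measurement offset:** my holder frame reads the fence about 2 mm short of its stated 95 mm, so I compared the cast with the measured faces.

**Bystanders:** all seven are unchanged in the scene view, with only image noise of about 1.4 grey levels. The top-view check for the glue and wax block did differ (44 and 32 grey levels). The arm was parked on that side and probably covered them; I did not check that picture there.

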